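# Put the straightedge away in the inspection cabinet

## Task

Pull the blue drawer of the small white cabinet out until it comes to its stop, then take the red-handled steel straightedge from its wooden stand and lower it, blade down, into the empty slot of the wooden rack in the drawer, holding it until the blade rests on the bottom of the slot rather than dropping it. Leave the drawer fully open and the straightedge standing in its slot, and do not knock or shift the amber jar or the white dish.

Things in the scene. Friction and masses are not known exactly. Their poses are not given: they have to be found in the camera images.
- cabinet: White bench cabinet with one blue drawer, 200 deep x 190 wide x 155 mm high, fixed. Origin on the bench under the middle of the closed drawer's front face; x points into the cabinet (the drawer slides out along -x, towards the robot's left), y along its width, z up.
- overhang (a point): Middle of the lower front edge of the cabinet's aluminium top plate, 147 mm above the bench, 37 mm ahead of the closed drawer's face. The plate is 8 mm thick, 200 mm wide and covers the closed drawer's pull from above: come in tilted 35 to 45 degrees from vertical, fingers pointing down and into the cabinet. Its front 70 mm carry nothing. Axes as the cabinet's.
- drawer (a joint): How far the drawer is pulled out, m: 0 shut, 0.140 at its stop. It starts shut or up to 4 mm out, runs stiffly (about 5 N) and stays where it is left.
- pull (a point): Grip point of the drawer's pull, a black upright fin on the middle of the blue front: 10 mm thick (y), 40 mm high (20 up and down from this point), standing 30 mm out from the face. The point is on its mid-plane, 20 mm out from the face, 102 mm above the bench. Axes as the cabinet's; moves with the drawer.
- slot (a point): Centre of the mouth of the empty slot in the drawer's wooden rack, 96 mm above the bench, 62 mm behind the drawer's face. Axes as the cabinet's; moves with the drawer. Slot: 91 long (x) x 8 wide (y) x 20 mm deep, 2 mm chamfers. Two bare steel bars, fixed 42 mm to either side, stand 7 mm above the rack; the drawer front rises 44 mm above it, the sides 5 mm.
- straightedge: Upright, loose in the wooden stand: flat steel blade 80 long (x) x 5 thick (y) x 30 mm high, topped by a red grip 60 x 14 x 18 mm (30 to 48 mm above the blade's lower edge). About 0.13 kg. Origin at the middle of the blade's lower edge; z up. Either way round fits. Seated, its origin is 20 mm below the slot's mouth.
- stand: Wooden bench stand, 105 (x) x 50 (y) x 30 mm high, fixed; origin under its centre. Holds the straightedge along its x in a slot 85 x 8 mm, 14 mm deep. Stands on the robot's left, clear of the open drawer, nearer to or farther from the robot than the jar.
- jar: Amber jar with black lid, 52 mm across, 75 mm high, origin under its centre; loose bystander near the stand.
- dish: White dish, 70 mm across, 22 mm high, origin under its centre; loose bystander on top of the cabinet.
Not all that is in view belongs to the job. What is meant by the straightedge is not purple, turquoise or yellow, and is the smaller of those in its own colour.

How it is judged:
On the way, in this order (a step that is already met when the one before it is completed fails the run):
1. the drawer is pulled out to its stop (at least 135 of 140 mm), the straightedge not yet in it (value of joint drawer above 0.135 m and distance between straightedge and slot above 0.06 m), for 0.2 s.
2. the straightedge is lowered to within 5 mm of the slot's bottom while the fingers still hold it (z of straightedge in the frame of slot below -0.015 m and x of straightedge in the frame of slot between -0.008 and 0.008 m and y of straightedge in the frame of slot between -0.004 and 0.004 m and angle between the x axis of straightedge and the x axis of slot, either way round below 0.08 rad and angle between straightedge's own z axis and vertical below 0.12 rad and contact force between the fingers and straightedge above 0.5 N), for 0.1 s.
At the end, for the whole second after the job is handed in: The drawer is out at least 132 of its 140 mm and at rest; the straightedge stands released and at rest in the empty slot, within 3 mm of its bottom, within 8 mm of centre along and 4 mm across the slot, in line within 0.08 rad and upright within 0.12 rad (value of joint drawer above 0.132 m and velocity of joint drawer between -0.005 and 0.005 m/s and x of straightedge in the frame of slot between -0.008 and 0.008 m and y of straightedge in the frame of slot between -0.004 and 0.004 m and angle between the x axis of straightedge and the x axis of slot, either way round below 0.08 rad and angle between straightedge's own z axis and vertical below 0.12 rad and z of straightedge in the frame of slot below -0.017 m and linear speed of straightedge below 0.01 m/s and contact force between the fingers and straightedge below 0.1 N); the robot touches nothing.
It fails at once if the amber jar is shifted more than 15 mm or tipped (distance of jar from where it was at the start of the episode above 0.015 m or angle between jar's own z axis and vertical above 0.3 rad).
It fails at once if the white dish is shifted more than 15 mm or tipped (distance of dish from where it was at the start of the episode above 0.015 m or angle between dish's own z axis and vertical above 0.3 rad).
It also fails if it takes over 62 s, if anything falls off the work surface, if the arm or the gripper's body presses on something with over 40 N, if the wrist force passes 120 N, or if a joint passes its speed limit or range.

## Robot

A 7-joint arm with a two-finger parallel gripper is mounted at the origin on the work surface. World frame = base frame: x ahead of the robot, y to its left, z up, the work surface at z = 0. Lengths are in m, angles in rad, forces in N, time in s.
With the tool pointing down it reaches from about 0.425 to 0.925 m from the base axis. Payload 6.8 kg.
Tool frame: the origin (TCP) lies midway between the tips of the shut fingers; the grasp point (between the pads) lies 19 mm behind it; x points along the fingers, y is the direction in which the jaws open and shut, and the axes are right-handed (so a half turn about x gives the same grasp; the last joint's range is limited). The gripper opens to 85 mm and grips with 20 to 120 N. Pads are 22 mm wide; open, the fingers measure 114 mm over their backs; the gripper's body (76 mm by 85 mm) begins 54 mm behind the grasp point. The pads swing forward as they close: fully open they stand 13 mm farther back than shut.
Start: joints at [1.142, 0.477, 0.022, 1.555, -0.011, 1.109, -0.083], TCP at [0.213, -0.641, 0.231] pointing down, gripper open.
Joint ranges: [-2.96, 2.96], [-0.34, 2.1], [-1.41, 1.46], [0.24, 2.44], [-1.37, 4.51], [0.17, 1.92], [-2.96, 2.96]. Speed limits (rad/s): [2.39, 2.39, 3.14, 3.14, 3.14, 3.14, 3.14].

## Interface

Orientations are given as a rotation vector (axis times angle).
In Python, from bench import r gives the robot as it stands.
- The arm moves only by the tool carry_out, never from a script. Its argument "targets" is one flat list of numbers, 7 for each row, row after row: the finger opening in m, from 0 to 0.0854, then the shift along the tool's x, y, z in m, then the turn, a rotation vector about the tool's x, y, z in units of 5 degrees (1.0 is 5 degrees). A call has 1 to 12 rows; each row is the pose to reach, as a shift and turn from the pose measured when the call began, along the tool's axes at that moment; what a row does not reach only later rows make up. A row lasts 1/8 s, in which the tool goes at most 62.5 mm and 10.7 degrees, less where a joint would pass 70% of its speed; a pose out of reach is approached as far as the arm can. A call with a gripper value outside its range is refused whole. The fingers move at their own pace and stop on an object; "squeeze" is the grip in N (left out, the last holds). Time passes only in rows, so rows that repeat a pose let the fingers close. It gives the time, the measured TCP pose, the force and the opening at its end, in the units of the state.
- r.get_obs(): the state, without advancing time (a new reading comes with each control period).
- r.grab_frame(name): name is "side" or "top" or "wrist"; returns the picture (384x512x3 uint8, blue, green, red); there is no depth.
- r.camera_info(name): a dict with "fx", "fy", "cx", "cy" (pixels), "xyz" and "orientation" of the camera in the world. Camera axes: x right, y up, looking along -z (the intrinsics and any distortion apply to the point x, -y, -z); pixel columns grow to the right and rows downward; lengths in m; the calibration is good to about 2 mm. The wrist camera is an equidistant fisheye: a pixel r from the principal point sees the ray r / f radians off the axis. A picture is of the moment at which its call begins: read the wrist's pose just before it. camera_info takes no time and is no camera call; for the wrist camera it gives the pose at the moment of the call.
- r.hand_in(): hands the job in, once; it reports no verdict.
The state is a dict: "clock": time; "joints": joint angles; "qvel": joint speeds; "tau": joint torques, N m; "tcp_pos": TCP position; "orientation": TCP orientation; "contact_force": force on the tool from outside, world axes, zero at the start; "moment": the same for the moment, N m; "grip_width": finger opening in m.
Only numpy, scipy, OpenCV 4.12 (cv2) and the standard library are available. Lean on these libraries where they do the work, as an engineer would, in place of code of your own. Each camera call takes 0.05 s, during which the arm holds its last target. There are 200 camera calls.

## Working session

There is one attempt and no reset: what is moved stays moved. The work goes in short steps, Python scripts to look and compute and a tool call to move; the robot and the scene stay as the last step left them, time stands still between calls to the robot, and variables do not carry over. Pictures are saved under pics/ and viewed, about 8 in all and at most 12, crops included, and the job is handed in when it is done.

Besides the shell and the picture viewer there is one more tool, called after "Request:" in YAML: its name, and indented under it one key for each argument. carry_out: Moves the arm, as the interface text tells. Its arguments: {"type":"object","properties":{"targets":{"type":"array","items":{"type":"number"}},"squeeze":{"type":"number"}},"required":["targets"]}

```bash
mkdir -p pics; ls; python3 - <<'E'
from bench import r
import cv2
o=r.get_obs()
print({k:(o[k]) for k in o})
for n in("side","top","wrist"):
    print(n,r.camera_info(n)); cv2.imwrite(f"pics/{n}0.png",r.grab_frame(n))
a=cv2.imread("pics/side0.png");b=cv2.imread("pics/top0.png")
cv2.imwrite("pics/s.png",cv2.resize(a,(800,600),interpolation=cv2.INTER_CUBIC))
cv2.imwrite("pics/t.png",cv2.resize(b,(800,600),interpolation=cv2.INTER_CUBIC))
E
```

```text
pics
{'clock': 0.0, 'joints': array([ 1.1419205 ,  0.47781464,  0.02232969,  1.55642301, -0.01147455,
        1.10927917, -0.08307344]), 'qvel': array([ 2.01239815e-04, -7.02667984e-04, -9.53520187e-05,  1.62148448e-03,
        2.86695312e-04, -3.29495099e-04,  1.32147489e-03]), 'tau': array([ 1.34506545e-04, -5.96452618e+01,  1.60788953e+00, -2.81190097e+01,
        1.23952710e-02,  9.39824298e-03,  1.81627172e-05]), 'tcp_pos': array([ 0.21263577, -0.6400312 ,  0.23032778]), 'orientation': array([ 2.04827688,  0.33331858, -2.04918076]), 'contact_force': array([ 0.64047021,  0.28781335, -0.22049524]), 'moment': array([-0.02569651, -0.01625603,  0.02008059]), 'grip_width': 0.08493331281216188}
side {'fx': 462.85803096506123, 'fy': 462.85803096506123, 'cx': 252.9566288243249, 'cy': 188.7557343242737, 'xyz': array([ 0.48412548, -0.92957696,  1.01099721]), 'orientation': array([ 0.84652981, -0.02349921, -0.07975315])}
top {'fx': 447.7452879864906, 'fy': 447.7452879864906, 'cx': 255.85523728544376, 'cy': 190.01203403113576, 'xyz': array([0.43788036, 0.1175217 , 1.14013016]), 'orientation': array([ 0.08042566, -0.0792176 , -1.59016386])}
wrist {'fx': 297.3186396354542, 'fy': 297.3186396354542, 'cx': 260.24710778072784, 'cy': 194.70254017886833, 'xyz': array([ 0.28694526, -0.61555694,  0.37306506]), 'orientation': array([-0.27031433,  0.19757188, -1.24036416])}
```

View pics/s.png

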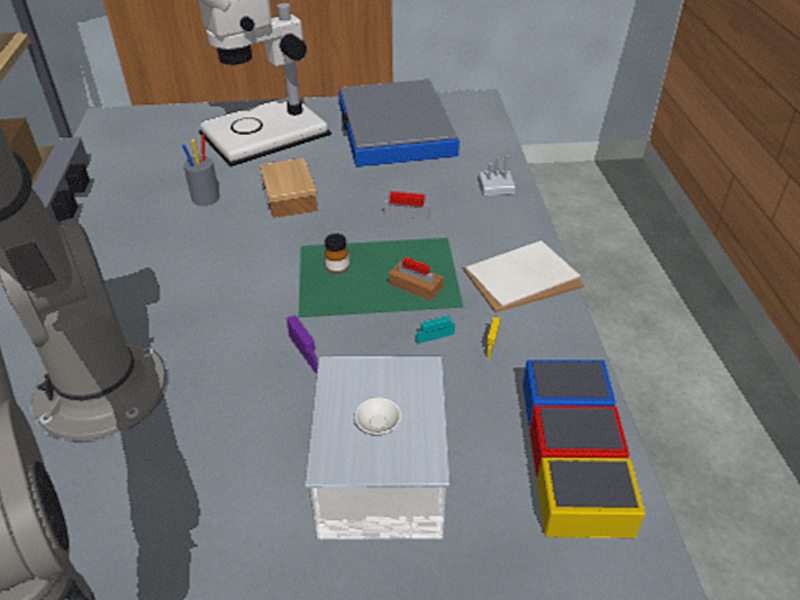

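View pics/t.png

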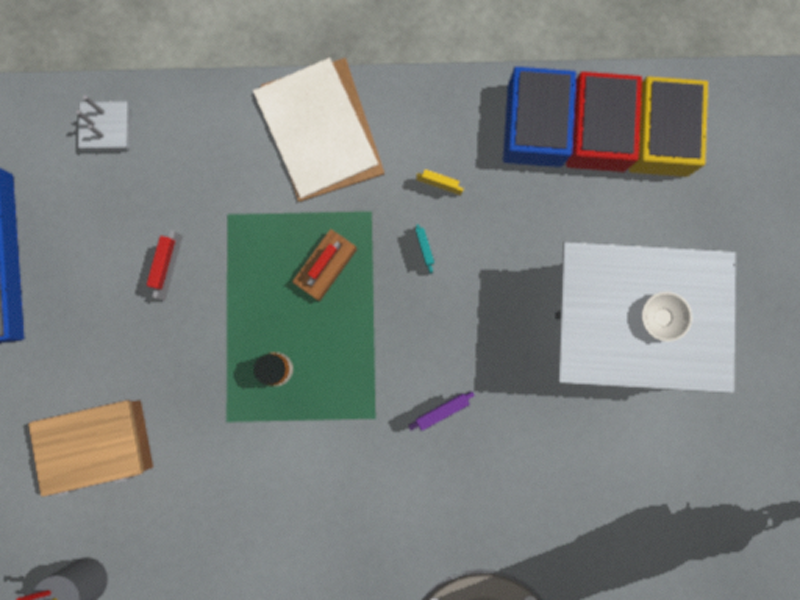

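The side and top views show the drawer facing the robot's left. In the top view the plate corners are about (565,243), (735,252), (734,391), (561,382). The stand with the smaller red straightedge is at (323,264), the jar at (272,369) and the dish at (666,317). The red one at (161,265) is the larger decoy.

```bash
cat > h.py <<'E'
import numpy as np, cv2
from scipy.spatial.transform import Rotation as R
from bench import r
def ray(n,uv,ci=None):
    c=ci or r.camera_info(n); uv=np.atleast_2d(uv).astype(float)
    p=(uv-[c['cx'],c['cy']])/[c['fx'],c['fy']]
    if n=='wrist':
        t=np.linalg.norm(p,axis=1,keepdims=True); s=np.sin(t)/np.maximum(t,1e-9)
        d=np.c_[p[:,0]*s[:,0],-p[:,1]*s[:,0],-np.cos(t)]
    else: d=np.c_[p[:,0],-p[:,1],-np.ones(len(p))]
    return np.array(c['xyz']),R.from_rotvec(c['orientation']).apply(d)
def onz(n,uv,z,ci=None):
    o,d=ray(n,uv,ci); return o+d*((z-o[2])/d[:,2])[:,None]
def proj(n,P,ci=None):
    c=ci or r.camera_info(n); q=R.from_rotvec(c['orientation']).inv().apply(np.atleast_2d(P)-c['xyz'])
    x,y,z=q[:,0],-q[:,1],-q[:,2]
    if n=='wrist':
        rr=np.hypot(x,y); t=np.arctan2(rr,z); s=t/np.maximum(rr,1e-9)
    else: s=1/z
    return np.c_[x*s*c['fx']+c['cx'],y*s*c['fy']+c['cy']]
def pose():
    o=r.get_obs(); return o['tcp_pos'],R.from_rotvec(o['orientation'])
def move_to(P,Rt):
    """shift & turn (5deg units) in tool axes from the present pose"""
    p,q=pose(); return np.round(q.inv().apply(P-p),4),np.round((q.inv()*Rt).as_rotvec()/np.radians(5),2)
E
python3 - <<'E'
from h import *
S=1.5625
c=np.array([(565,243),(735,252),(734,391),(561,382)])/S
t=cv2.imread('pics/top0.png'); g=cv2.cvtColor(t,cv2.COLOR_BGR2GRAY)
c=cv2.cornerSubPix(g,c.astype(np.float32).reshape(-1,1,2),(5,5),(-1,-1),(3,50,.01)).reshape(-1,2)
P=onz('top',c,.155);print(c*S,'\n',P.round(4))
print('edges',[np.linalg.norm(P[i]-P[i-1]).round(4) for i in range(4)])
for a,b in((0,1),(3,2),(0,3),(1,2)): d=P[b]-P[a];print(np.degrees(np.arctan2(d[1],d[0])))
cs=cv2.cornerSubPix(cv2.cvtColor(cv2.imread('pics/side0.png'),6),(np.array([(320,357),(441,357),(447,485),(307,485)])/S).astype(np.float32).reshape(-1,1,2),(5,5),(-1,-1),(3,50,.01)).reshape(-1,2)
print(cs*S,'\n',onz('side',cs,.155).round(4))
for n in('top','side'):
    h=cv2.cvtColor(cv2.imread(f'pics/{n}0.png'),cv2.COLOR_BGR2HSV)
    m=((h[...,0]<6)|(h[...,0]>174))&(h[...,1]>170)&(h[...,2]>90)
    k,l,st,ce=cv2.connectedComponentsWithStats(m.astype(np.uint8))
    for i in range(1,k):
        if st[i,4]>40:
            rc=cv2.minAreaRect(np.argwhere(l==i)[:,::-1].astype(np.float32))
            b=cv2.boxPoints(rc);Q=onz(n,b,.064); e=Q[1]-Q[0] if rc[1][1]>rc[1][0] else Q[2]-Q[1]
            print(n,st[i,4],(ce[i]*S).round(),onz(n,[rc[0]],.06).round(4),'len',np.linalg.norm(Q[1]-Q[0]).round(4),np.linalg.norm(Q[2]-Q[1]).round(4),'dir',np.degrees(np.arctan2(e[1],e[0])).round(1))
print('jar',onz('top',[np.array((271,369))/S],.075),'dish',onz('top',[np.array((666,317))/S],.177))
print('pull tip',onz('top',[np.array((558,315))/S],.122))
E
```

```text
[[564.37964 241.90318]
 [734.8419  251.72858]
 [733.3034  391.53732]
 [558.7968  381.45996]] 
 [[ 0.612  -0.1191  0.155 ]
 [ 0.5927 -0.361   0.155 ]
 [ 0.3956 -0.3452  0.155 ]
 [ 0.4146 -0.1025  0.155 ]]
edges [np.float64(0.198), np.float64(0.2426), np.float64(0.1977), np.float64(0.2434)]
-94.55717446588001
-94.47517787103936
175.1907912624591
175.41801949482868
[[320.      357.     ]
 [440.16614 355.7434 ]
 [447.51648 484.75208]
 [310.18323 486.53073]] 
 [[ 0.4176 -0.1052  0.155 ]
 [ 0.613  -0.1201  0.155 ]
 [ 0.5922 -0.3639  0.155 ]
 [ 0.4036 -0.3503  0.155 ]]
top 579 [604. 123.] [[ 0.8297 -0.2201  0.06  ]] len 0.142 0.1011 dir -5.6
top 281 [160. 262.] [[0.6103 0.4908 0.06  ]] len 0.0785 0.022 dir -15.1
top 151 [321. 261.] [[0.6066 0.2382 0.06  ]] len 0.0574 0.0157 dir -37.3
top 44 [ 34. 595.] [[0.1123 0.6714 0.06  ]] len 0.0441 0.0059 dir -74.8
side 146 [406. 198.] [[0.6122 0.4804 0.06  ]] len 0.0446 0.0762 dir -14.8
side 100 [415. 265.] [[0.6083 0.2324 0.06  ]] len 0.0296 0.0611 dir -38.0
side 538 [577. 440.] [[ 0.8334 -0.2193  0.06  ]] len 0.1541 0.1069 dir -3.8
jar [[0.44051248 0.31453706 0.075     ]] dish [[ 0.50028187 -0.2491713   0.177     ]]
pull tip [[ 0.51005436 -0.11292465  0.122     ]]
```

```bash
cat >> h.py <<'E'
a=np.radians(-94.5); xc=np.array([np.cos(a),np.sin(a),0]); yc=np.array([-xc[1],xc[0],0]); zc=np.array([0,0,1.])
OV=np.array([.514,-.1115,0]); FACE=OV+.037*xc      # overhang / closed face, at z=0
def cab(x,y,z): return FACE+x*xc+y*yc+z*zc
def Rtilt(deg,s=1):
    t=np.radians(deg); X=np.sin(t)*xc-np.cos(t)*zc; Y=s*yc
    return R.from_matrix(np.c_[X,Y,np.cross(X,Y)])
E
python3 - <<'E'
from h import *
p,q=pose(); print(q.as_matrix().round(3))
c=r.camera_info('wrist'); print('cam in tool',q.inv().apply(c['xyz']-p).round(3), (q.inv()*R.from_rotvec(c['orientation'])).as_matrix().round(2))
for s in(1,-1):
    Rt=Rtilt(40,s); X=Rt.apply([1,0,0]); g=cab(-.026,0,.098)+.019*X
    print(s,'grasp tcp',g.round(3),'hover',(g-.09*X).round(3),move_to(g-.09*X,Rt),'up',move_to(p+[0,0,.17],Rt)[0], 'mid',move_to(np.array([.45,-.2,.40]),Rt)[0],'hov2',move_to(g-.18*X,Rt)[0])
E
```

```text
[[-0.001  0.315 -0.949]
 [ 0.001 -0.949 -0.315]
 [-1.    -0.001  0.   ]]
cam in tool [-0.143 -0.    -0.078] [[ 0.    0.31 -0.95]
 [ 1.    0.    0.  ]
 [ 0.   -0.95 -0.31]]
1 grasp tcp [ 0.512 -0.135  0.083] hover [ 0.517 -0.077  0.152] (array([ 0.0787, -0.4385, -0.4661]), array([-12.84,  -7.06,   4.69])) up [-0.17   -0.0002  0.    ] mid [-0.169  -0.3431 -0.364 ] hov2 [ 0.0098 -0.4919 -0.4886]
-1 grasp tcp [ 0.512 -0.135  0.083] hover [ 0.517 -0.077  0.152] (array([ 0.0787, -0.4385, -0.4661]), array([21.52,  5.21,  7.84])) up [-0.17   -0.0002  0.    ] mid [-0.169  -0.3431 -0.364 ] hov2 [ 0.0098 -0.4919 -0.4886]
```

Request:
carry_out:
  targets: [0.085, -0.06, 0, 0, 0, 0, 0, 0.085, -0.12, 0, 0, 0, 0, 0, 0.085, -0.17, -0.03, -0.03, 0, 0, 0, 0.085, -0.17, -0.07, -0.08, -2, -1, 0.7, 0.085, -0.17, -0.11, -0.12, -4, -2, 1.4, 0.085, -0.17, -0.15, -0.17, -6, -3, 2, 0.085, -0.17, -0.2, -0.21, -7.5, -4, 2.7, 0.085, -0.17, -0.24, -0.26, -9, -5, 3.3, 0.085, -0.17, -0.28, -0.31, -10.5, -6, 4, 0.085, -0.17, -0.33, -0.35, -12, -6.5, 4.4, 0.085, -0.17, -0.38, -0.39, -12.84, -7.06, 4.69, 0.085, -0.15, -0.42, -0.43, -12.84, -7.06, 4.69]

```text
clock: 1.65
tcp_pos: [0.4865, -0.1084, 0.3837]
orientation: [0.715, 0.659, -1.53]
contact_force: [0.6, -0.2, -0.1]
grip_width: 0.0849
```

```bash
python3 - <<'E'
from h import *
p,q=pose();Rt=Rtilt(40);X=Rt.apply([1,0,0]); g=cab(-.026,0,.098)+.019*X
print(p,q.as_matrix().round(3),move_to(g-.09*X,Rt),move_to(g-.14*X,Rt))
E
```

```text
[ 0.48646069 -0.10844031  0.38368208] [[-0.047  0.997 -0.06 ]
 [-0.642 -0.076 -0.763]
 [-0.766  0.002  0.643]] (array([ 0.1554,  0.0272, -0.1746]), array([ 0.  ,  0.01, -0.04])) (array([ 0.1054,  0.0274, -0.1746]), array([ 0.  ,  0.01, -0.04]))
```

Go to the stand-off 140 mm back along the approach, with a wrist look there to refine the fin.

Request:
carry_out:
  targets: [0.085, 0.02, 0.01, -0.06, 0, 0, 0, 0.085, 0.05, 0.02, -0.12, 0, 0, 0, 0.085, 0.08, 0.027, -0.1746, 0, 0, 0, 0.085, 0.1054, 0.0274, -0.1746, 0, 0, 0, 0.085, 0.1054, 0.0274, -0.1746, 0, 0, 0]

```text
clock: 2.28
tcp_pos: [0.5179, -0.0462, 0.1888]
orientation: [0.71, 0.661, -1.534]
contact_force: [-0.1, -0.9, -0.2]
grip_width: 0.085
```

```bash
python3 - <<'E'
from h import *
p,q=pose();Rt=Rtilt(40);X=Rt.apply([1,0,0]); g=cab(-.026,0,.098)+.019*X
ci=r.camera_info('wrist'); im=r.grab_frame('wrist').copy()
np.save('pics/ci1.npy',ci,allow_pickle=True)
P=[cab(-.037,-.1,.147),cab(-.037,.1,.147),cab(-.03,0,.122),cab(-.03,0,.082),cab(0,0,.122)]
uv=proj('wrist',P,ci);print(p,uv.round(1))
big=cv2.resize(im,(800,600),interpolation=cv2.INTER_CUBIC)
cv2.imwrite('pics/w1raw.png',im)
for u in uv: cv2.circle(big,tuple(int(v) for v in u*1.5625),3,(0,255,0),1)
cv2.imwrite('pics/w1.png',big)
print(move_to(g-.03*X,Rt))
E
```

```text
[ 0.51789645 -0.04621154  0.18881419] [[144.8 229.9]
 [380.7 230.5]
 [263.  209.3]
 [262.9 171.9]
 [262.7 224.6]]
(array([ 0.1096,  0.0002, -0.0004]), array([ 0.01,  0.02, -0.02]))
```

View pics/w1.png

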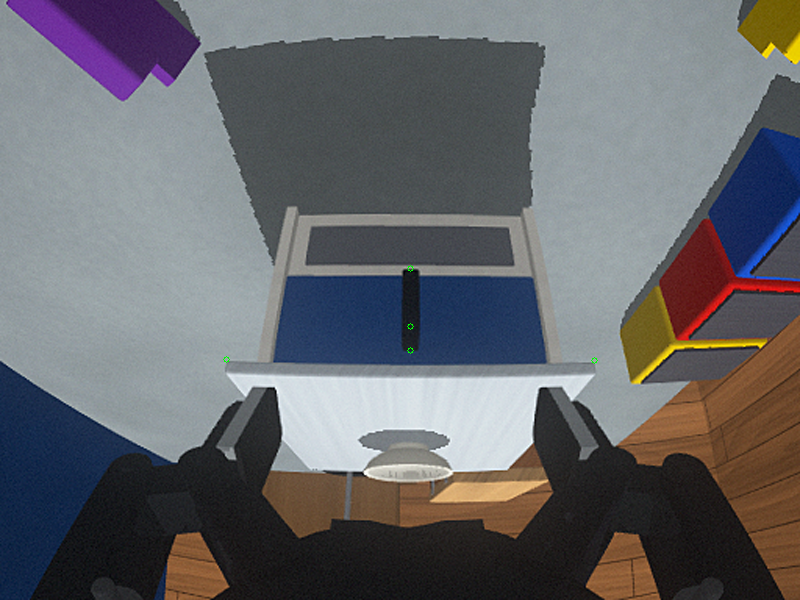

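The wrist view confirms the model: the fin tip is at (410,269) and the plate corners at (228,365) and (593,363), all within a pixel or two of the projections. Advance and close.

Request:
carry_out:
  targets: [0.085, 0.04, 0, 0, 0, 0, 0, 0.085, 0.08, 0, 0, 0, 0, 0, 0.07, 0.115, 0, 0, 0, 0, 0, 0.05, 0.139, 0, 0, 0, 0, 0, 0.03, 0.1396, 0, 0, 0, 0, 0, 0, 0.1396, 0, 0, 0, 0, 0, 0, 0.1396, 0, 0, 0, 0, 0, 0, 0.1396, 0, 0, 0, 0, 0, 0, 0.1396, 0, 0, 0, 0, 0, 0, 0.1396, 0, 0, 0, 0, 0]
  squeeze: 60

```text
clock: 3.58
tcp_pos: [0.513, -0.1337, 0.0849]
orientation: [0.715, 0.659, -1.53]
contact_force: [-0.4, 3.7, 6.3]
grip_width: 0.0091
```

```bash
python3 - <<'E'
from h import *
p,q=pose();Rt=Rtilt(40);X=Rt.apply([1,0,0]); g=cab(-.026,0,.098)+.019*X
print(p-g, q.inv().apply(-xc))
for d in (.05,.1,.138,.145): print(d,move_to(p-d*xc,q))
E
```

```text
[0.00083012 0.0009497  0.00148515] [-0.6436929   0.0029414  -0.76527825]
0.05 (array([-0.0322,  0.0001, -0.0383]), array([0., 0., 0.]))
0.1 (array([-0.0644,  0.0003, -0.0765]), array([0., 0., 0.]))
0.138 (array([-0.0888,  0.0004, -0.1056]), array([0., 0., 0.]))
0.145 (array([-0.0933,  0.0004, -0.111 ]), array([0., 0., 0.]))
```

Gripped (9.1 mm). Pull smoothly past the stop a little.

Request:
carry_out:
  targets: [0, -0.0129, 0, -0.0153, 0, 0, 0, 0, -0.0258, 0, -0.0306, 0, 0, 0, 0, -0.0387, 0, -0.0459, 0, 0, 0, 0, -0.0515, 0.0001, -0.0612, 0, 0, 0, 0, -0.0644, 0.0003, -0.0765, 0, 0, 0, 0, -0.0741, 0.0003, -0.088, 0, 0, 0, 0, -0.0818, 0.0003, -0.097, 0, 0, 0, 0, -0.0875, 0.0004, -0.104, 0, 0, 0, 0, -0.0907, 0.0004, -0.1079, 0, 0, 0, 0, -0.0933, 0.0004, -0.111, 0, 0, 0, 0, -0.0933, 0.0004, -0.111, 0, 0, 0, 0, -0.0933, 0.0004, -0.111, 0, 0, 0]

```text
clock: 5.08
tcp_pos: [0.5242, 0.0054, 0.085]
orientation: [0.71, 0.652, -1.536]
contact_force: [3.4, -16.1, -7.0]
grip_width: 0.0092
```

```bash
python3 - <<'E'
from h import *
p,q=pose();X=q.apply([1,0,0])
print(p, (p-[0.513,-0.1337,.0849])@-xc, r.get_obs()['contact_force'],r.get_obs()['grip_width'])
E
```

```text
[0.52418961 0.00538105 0.08500604] 0.13953023193695613 [  3.39330376 -16.12330879  -7.01869949] 0.009183198002324207
```

Request:
carry_out:
  targets: [0, -0.004, 0, -0.005, 0, 0, 0, 0, -0.004, 0, -0.005, 0, 0, 0, 0.085, 0, 0, 0, 0, 0, 0, 0.085, 0, 0, 0, 0, 0, 0, 0.085, 0, 0, 0, 0, 0, 0, 0.085, 0, 0, 0, 0, 0, 0, 0.085, -0.04, 0, 0, 0, 0, 0, 0.085, -0.1, 0, 0, 0, 0, 0, 0.085, -0.16, 0, 0, 0, 0, 0, 0.085, -0.22, 0, 0, 0, 0, 0, 0.085, -0.26, 0, 0, 0, 0, 0, 0.085, -0.28, 0, 0, 0, 0, 0]

```text
clock: 6.58
tcp_pos: [0.5381, 0.189, 0.2993]
orientation: [0.712, 0.653, -1.533]
contact_force: [0.6, 0.5, -0.0]
grip_width: 0.085
```

```bash
cat >> h.py <<'E'
def Rdown(deg,s=1):
    """tool down, jaws across a blade lying along world angle deg"""
    t=np.radians(deg); X=-zc; Y=s*np.array([-np.sin(t),np.cos(t),0]); return R.from_matrix(np.c_[X,Y,np.cross(X,Y)])
SLOT=cab(.062-.140,0,.096)
E
python3 - <<'E'
from h import *
p,q=pose(); print(p,SLOT)
print(r.get_obs()['joints'].round(2))
for s in(1,-1):
    Rt=Rdown(-37.5,s)
    print(s,move_to(np.array([.607,.237,.25]),Rt),'cam',(np.array([.607,.237,.25])+Rt.apply([-.143,0,-.078])).round(3), 'slotturn',(Rt.inv()*Rdown(-94.5,s)).as_rotvec())
cv2.imwrite('pics/t2raw.png',r.grab_frame('top'));ci=r.camera_info('wrist'); cv2.imwrite('pics/w2raw.png',r.grab_frame('wrist'))
a=cv2.imread('pics/t2raw.png')[100:290,140:400]; cv2.imwrite('pics/t2.png',cv2.resize(a,None,fx=3,fy=3,interpolation=2))
print(proj('top',[SLOT,cab(-.14,0,.14)])*3-np.array([420,300]))
E
```

```text
[0.53811802 0.18902615 0.29930014] [ 0.51721682 -0.07062639  0.096     ]
[-0.26  0.59 -0.68  1.51  0.71  1.82 -1.11]
1 (array([ 0.0033,  0.0648, -0.0726]), array([-10.92,   7.41,   3.97])) cam [0.545 0.284 0.393] slotturn [0.99483767 0.         0.        ]
-1 (array([ 0.0033,  0.0648, -0.0726]), array([23.38,  4.63, -8.63])) cam [0.669 0.19  0.393] slotturn [ 0.99483767 -0.         -0.        ]
[[589.25491563 299.2821943 ]
 [516.72863888 289.83428693]]
```

View pics/t2.png

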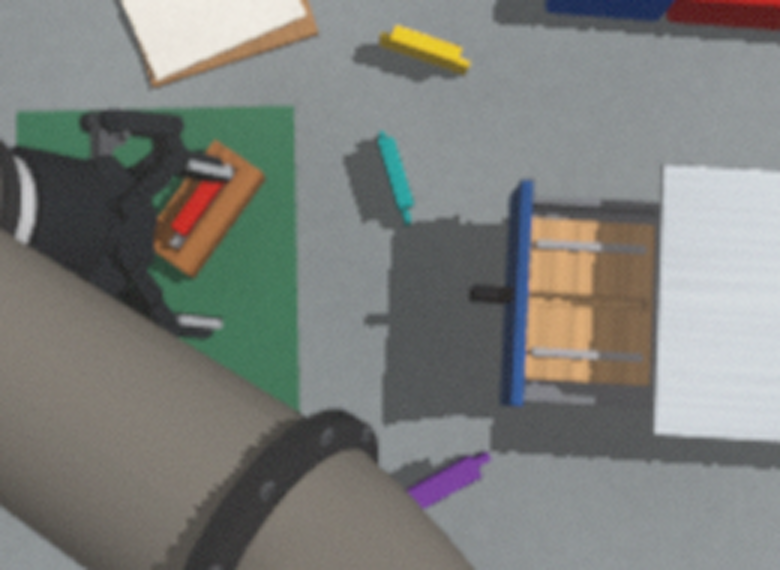

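The drawer is fully open, and the slot shows at (590,300) in the crop, matching the prediction (589,299). Now go above the stand, tool down.

Request:
carry_out:
  targets: [0.085, 0, 0.01, -0.01, -1.8, 1.2, 0.7, 0.085, 0, 0.02, -0.02, -3.6, 2.5, 1.3, 0.085, 0, 0.03, -0.03, -5.4, 3.7, 2, 0.085, 0, 0.04, -0.04, -7.2, 4.9, 2.6, 0.085, 0, 0.05, -0.06, -9, 6.1, 3.3, 0.085, 0.0033, 0.0648, -0.0726, -10.92, 7.41, 3.97, 0.085, 0.0033, 0.0648, -0.0726, -10.92, 7.41, 3.97, 0.085, 0.0033, 0.0648, -0.0726, -10.92, 7.41, 3.97]

```text
clock: 7.68
tcp_pos: [0.6075, 0.2328, 0.2467]
orientation: [0.513, 1.511, -0.519]
contact_force: [0.4, 0.5, -0.4]
grip_width: 0.0851
```

```bash
python3 - <<'E'
from h import *
p,q=pose(); print(p,q.as_matrix().round(3),r.get_obs()['joints'].round(2))
ci=r.camera_info('wrist'); im=r.grab_frame('wrist'); cv2.imwrite('pics/w3raw.png',im); np.save('pics/ci3.npy',ci,allow_pickle=True)
h=cv2.cvtColor(im,cv2.COLOR_BGR2HSV); m=((h[...,0]<6)|(h[...,0]>174))&(h[...,1]>150)&(h[...,2]>60)
k,l,st,ce=cv2.connectedComponentsWithStats(m.astype(np.uint8))
for i in range(1,k):
    if st[i,4]>100:
        rc=cv2.minAreaRect(np.argwhere(l==i)[:,::-1].astype(np.float32)); b=cv2.boxPoints(rc)
        print(st[i],b.round(1),onz('wrist',b,.064,ci).round(4))
t=np.radians(-37.5); u=np.array([np.cos(t),np.sin(t),0]); v=np.array([-u[1],u[0],0]); C=np.array([.607,.237,0])
P=[C+a*.03*u+b*.007*v+[0,0,.064] for a in(1,-1) for b in(1,-1)]+[C+a*.0525*u+b*.025*v+[0,0,.03] for a in(1,-1) for b in(1,-1)]
big=cv2.resize(im,(800,600),interpolation=2)
for w in proj('wrist',P,ci): print(w.round(1)); cv2.circle(big,tuple(int(x) for x in w*1.5625),3,(0,255,0),1)
cv2.imwrite('pics/w3.png',big)
E
```

```text
[0.60749905 0.23284393 0.24668327] [[-0.003  0.613  0.79 ]
 [-0.003  0.79  -0.613]
 [-1.    -0.004 -0.001]] [ 0.22  0.64 -1.04  1.55  0.57  1.29  0.01]
[ 409   20   40   66 1325] [[408.   25.2]
 [427.4  18.3]
 [449.9  81.3]
 [430.5  88.2]] [[0.5684 0.4791 0.064 ]
 [0.5741 0.5102 0.064 ]
 [0.654  0.4902 0.064 ]
 [0.6459 0.459  0.064 ]]
[258 144  13  53 633] [[258. 144.]
 [270. 144.]
 [270. 196.]
 [258. 196.]] [[0.5789 0.2499 0.064 ]
 [0.587  0.2603 0.064 ]
 [0.6348 0.2238 0.064 ]
 [0.6263 0.2129 0.064 ]]
[112 356  34  28 600] [[107.  363. ]
 [139.9 354.8]
 [145.7 377.8]
 [112.8 386.1]] [[ 0.7125 -0.2157  0.064 ]
 [ 0.7282 -0.125   0.064 ]
 [ 0.7788 -0.1725  0.064 ]
 [ 0.767  -0.2768  0.064 ]]
[270.5 195.9]
[258.3 196. ]
[270.6 144.1]
[257.9 144.1]
[283.6 204.3]
[244.8 204.5]
[284.7 121.8]
[243.1 121.9]
```

View pics/w3.png

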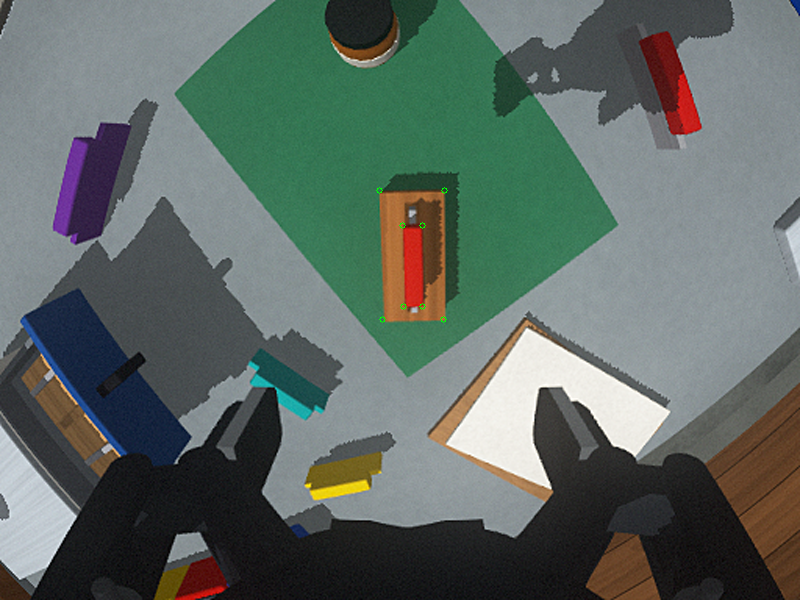

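Model points fall on the grip ((404–423) x (225–307)) and the stand corners. Descend and grip.

```bash
python3 - <<'E'
from h import *
Rt=Rdown(-37.5)
for z in(.10,.038): print(move_to(np.array([.607,.237,z]),Rt))
E
```

```text
(array([ 0.1474,  0.0027, -0.0015]), array([-0.04, -0.  ,  0.04]))
(array([ 0.2094,  0.0029, -0.0015]), array([-0.04, -0.  ,  0.04]))
```

Request:
carry_out:
  targets: [0.085, 0.05, 0.001, -0.0005, 0, 0, 0, 0.085, 0.1, 0.002, -0.001, 0, 0, 0.02, 0.085, 0.145, 0.0027, -0.0015, -0.04, 0, 0.04, 0.08, 0.18, 0.0028, -0.0015, -0.04, 0, 0.04, 0.06, 0.2, 0.0029, -0.0015, -0.04, 0, 0.04, 0.04, 0.2094, 0.0029, -0.0015, -0.04, 0, 0.04, 0.03, 0.2094, 0.0029, -0.0015, -0.04, 0, 0.04, 0.0, 0.2094, 0.0029, -0.0015, -0.04, 0, 0.04, 0.0, 0.2094, 0.0029, -0.0015, -0.04, 0, 0.04, 0.0, 0.2094, 0.0029, -0.0015, -0.04, 0, 0.04, 0.0, 0.2094, 0.0029, -0.0015, -0.04, 0, 0.04, 0.0, 0.2094, 0.0029, -0.0015, -0.04, 0, 0.04]
  squeeze: 50

```text
clock: 9.22
tcp_pos: [0.6078, 0.2376, 0.0396]
orientation: [0.514, 1.508, -0.511]
contact_force: [-0.7, -0.2, 6.6]
grip_width: 0.0133
```

```bash
python3 - <<'E'
from h import *
p,q=pose(); print(p,q.as_matrix().round(3))
E
```

```text
[0.60783709 0.23757301 0.03957179] [[ 0.002  0.609  0.793]
 [ 0.001  0.793 -0.609]
 [-1.     0.002  0.001]]
```

Request:
carry_out:
  targets: [0, -0.02, 0, 0, 0, 0, 0, 0, -0.05, 0, 0, 0, 0, 0, 0, -0.1, 0, 0, 0, 0, 0, 0, -0.15, 0, 0, 0, 0, 0, 0, -0.2, 0, 0, 0, 0, 0, 0, -0.2, 0, 0, 0, 0, 0]

```text
clock: 9.98
tcp_pos: [0.6088, 0.2393, 0.2455]
orientation: [0.518, 1.502, -0.506]
contact_force: [0.4, -0.0, -1.8]
grip_width: 0.0129
```

```bash
python3 - <<'E'
from h import *
p,q=pose(); print(p)
print(move_to(np.array([*SLOT[:2],.22]),Rdown(-94.5)),r.get_obs()['joints'].round(2),r.get_obs()['grip_width'])
E
```

```text
[0.60877621 0.23928485 0.24552059]
(array([ 0.0233, -0.3018,  0.1159]), array([ 1.14e+01, -1.00e-02, -1.20e-01])) [ 0.22  0.64 -1.05  1.55  0.57  1.27  0.01] 0.012924855559907522
```

Request:
carry_out:
  targets: [0, 0, -0.03, 0.01, 1, 0, 0, 0, 0, -0.065, 0.02, 2.2, 0, 0, 0, 0, -0.1, 0.035, 3.5, 0, 0, 0, 0, -0.135, 0.05, 5, 0, 0, 0, 0, -0.17, 0.065, 6.5, 0, 0, 0, 0, -0.205, 0.08, 8, 0, 0, 0, 0, -0.24, 0.095, 9.5, 0, -0.05, 0, 0.0, -0.275, 0.105, 10.7, -0.01, -0.1, 0, 0.01, -0.295, 0.113, 11.4, -0.01, -0.12, 0, 0.0233, -0.3018, 0.1159, 11.4, -0.01, -0.12, 0, 0.0233, -0.3018, 0.1159, 11.4, -0.01, -0.12, 0, 0.0233, -0.3018, 0.1159, 11.4, -0.01, -0.12]

```text
clock: 11.48
tcp_pos: [0.5176, -0.0689, 0.2199]
orientation: [1.266, 1.173, -1.264]
contact_force: [-0.2, -0.5, -1.4]
grip_width: 0.0131
```

```bash
python3 - <<'E'
from h import *
p,q=pose(); print(p,q.as_matrix().round(3),SLOT)
ci=r.camera_info('wrist'); im=r.grab_frame('wrist'); cv2.imwrite('pics/w4raw.png',im); np.save('pics/ci4.npy',ci,allow_pickle=True)
X,Y,Z=q.as_matrix().T
# straightedge model: origin 23.6mm ahead of the TCP; length along tool z
o=p+.0236*X
E=[o+a*.03*Z+b*.007*Y-h*X for a in(1,-1) for b in(1,-1) for h in(.048,)]+[o+a*.04*Z for a in(1,-1)]
S=[SLOT+a*.0455*xc+b*.004*yc for a in(1,-1) for b in(1,-1)]+[SLOT+a*.0455*xc+b*.042*yc+[0,0,.007] for a in(1,-1) for b in(1,-1)]
big=cv2.resize(im,(1024,768),interpolation=2)
for P,c in((E,(0,255,0)),(S,(255,0,255))):
    for w in proj('wrist',P,ci): print(w.round(1),end=''); cv2.circle(big,tuple(int(round(x*2)) for x in w),2,c,-1)
cv2.imwrite('pics/w4.png',big[100:680,120:900])
E
```

```text
[ 0.51760433 -0.06888244  0.21991238] [[ 0.     0.997 -0.075]
 [ 0.001 -0.075 -0.997]
 [-1.     0.    -0.001]] [ 0.51721682 -0.07062639  0.096     ]
[275.3 322.5][248.5 322.6][278.3 217.7][245.8 217.7][261.6 286. ][261.6 169.6][264.9 233. ][256.8 233. ][265.5 140.6][256.6 140.6][304.  235.9][217.7 235.8][308.6 142.1][213.5 141.9]
```

View pics/w4.png

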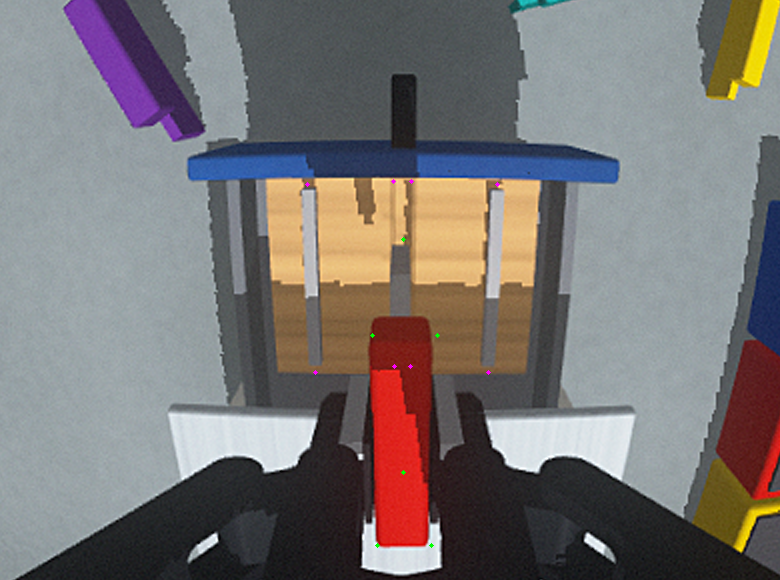

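```bash
python3 - <<'E'
import cv2
im=cv2.imread('pics/w4raw.png')[125:265,205:320]
cv2.imwrite('pics/w4z.png',cv2.resize(im,None,fx=4.28*1.3,fy=4.28,interpolation=cv2.INTER_CUBIC) if 0 else cv2.resize(im,None,fx=4.2,fy=4.2,interpolation=cv2.INTER_CUBIC))
E
```

```text
(no output)
```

View pics/w4z.png

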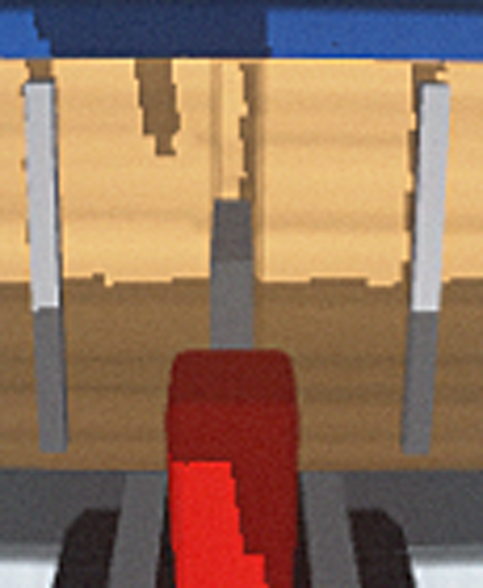

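The held blade appears at u≈260.2 against the slot at u≈261.2. That calls for about 0.55 mm towards +tool y, which agrees with the TCP offset when I gripped the fin. Lengthwise it is centred. Lower it to just above the mouth.

Request:
carry_out:
  targets: [0, 0.03, 0.0005, 0, 0, 0, 0, 0, 0.06, 0.0005, 0, 0, 0, 0, 0, 0.08, 0.0005, 0, 0, 0, 0, 0, 0.092, 0.0005, 0, 0, 0, 0, 0, 0.092, 0.0005, 0, 0, 0, 0, 0, 0.092, 0.0005, 0, 0, 0, 0]

```text
clock: 12.28
tcp_pos: [0.5191, -0.0688, 0.129]
orientation: [1.266, 1.171, -1.263]
contact_force: [1.5, -0.5, -0.9]
grip_width: 0.0132
```

```bash
python3 - <<'E'
from h import *
p,q=pose(); print(p,q.as_matrix().round(4),q.inv().apply(p-SLOT),r.get_obs()['contact_force'])
im=r.grab_frame('wrist')[40:270,150:370]; cv2.imwrite('pics/w5.png',cv2.resize(im,None,fx=2.6,fy=2.6,interpolation=2))
ci=r.camera_info('wrist');print(proj('wrist',[SLOT,SLOT-.0455*xc],ci))
E
```

```text
[ 0.51908245 -0.06879365  0.12902562] [[ 2.300e-03  9.971e-01 -7.550e-02]
 [ 6.000e-04 -7.550e-02 -9.971e-01]
 [-1.000e+00  2.200e-03 -8.000e-04]] [-0.03302012  0.0017949  -0.00199529] [ 1.48964488 -0.46674096 -0.88134361]
[[258.79751738 229.48463689]
 [258.78337074 160.22805486]]
```

View pics/w5.png

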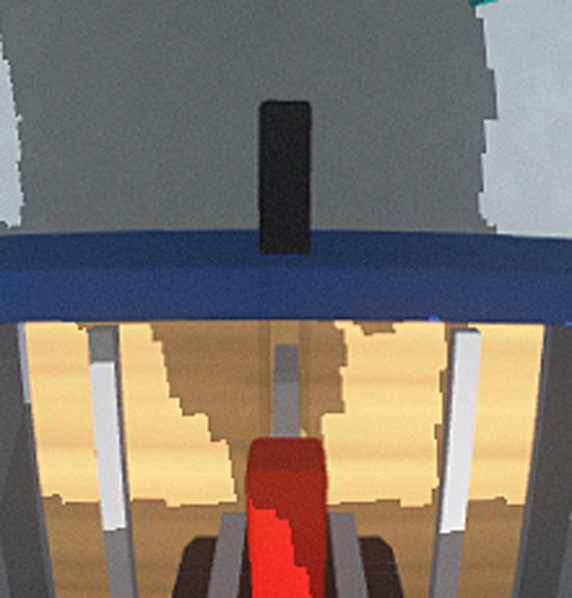

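The blade sits about 0.7 mm too far right (tip at 286.5, slot centre ≈285). Correct it and lower to the edge of the chamfer.

Request:
carry_out:
  targets: [0, 0, -0.0008, 0, 0, 0, 0, 0, 0.003, -0.0008, 0, 0, 0, 0, 0, 0.007, -0.0008, 0, 0, 0, 0, 0, 0.01, -0.0008, 0, 0, 0, 0, 0, 0.012, -0.0008, 0, 0, 0, 0]

```text
clock: 12.95
tcp_pos: [0.5182, -0.0688, 0.1168]
orientation: [1.266, 1.172, -1.263]
contact_force: [-1.0, -0.3, -0.9]
grip_width: 0.0132
```

```bash
python3 - <<'E'
from h import *
p,q=pose(); print(q.inv().apply(p-SLOT),r.get_obs()['contact_force'])
E
```

```text
[-0.02075085  0.00086635 -0.00195386] [-1.02424119 -0.26062028 -0.87722458]
```

Request:
carry_out:
  targets: [0, 0.003, 0, 0, 0, 0, 0, 0, 0.006, 0, 0, 0, 0, 0, 0, 0.009, 0, 0, 0, 0, 0, 0, 0.012, 0, 0, 0, 0, 0, 0, 0.015, 0, 0, 0, 0, 0, 0, 0.017, 0, 0, 0, 0, 0, 0, 0.017, 0, 0, 0, 0, 0]

```text
clock: 13.82
tcp_pos: [0.5182, -0.0687, 0.0997]
orientation: [1.266, 1.172, -1.263]
contact_force: [0.4, -0.7, -1.1]
grip_width: 0.013
```

```bash
python3 - <<'E'
from h import *
p,q=pose(); print(q.inv().apply(p-SLOT),r.get_obs()['contact_force'],q.as_matrix()[:,0])
E
```

```text
[-0.0036976   0.00087648 -0.002002  ] [ 0.37478205 -0.7418823  -1.07150513] [ 2.02790001e-03  6.95323101e-04 -9.99997702e-01]
```

Request:
carry_out:
  targets: [0, 0.001, 0, 0, 0, 0, 0, 0, 0.002, 0, 0, 0, 0, 0, 0, 0.003, 0, 0, 0, 0, 0, 0, 0.003, 0, 0, 0, 0, 0]

```text
clock: 14.32
tcp_pos: [0.5186, -0.0687, 0.0994]
orientation: [1.265, 1.169, -1.264]
contact_force: [-9.5, -0.6, 26.7]
grip_width: 0.0132
```

Bottomed at 0.0994, as predicted for a seated blade. Relax, check, then open only to 30 mm to stay clear of the bars.

Request:
carry_out:
  targets: [0, 0.0005, 0, 0, 0, 0, 0, 0, 0.0005, 0, 0, 0, 0, 0, 0, 0.0005, 0, 0, 0, 0, 0]

```text
clock: 14.7
tcp_pos: [0.5192, -0.0687, 0.0995]
orientation: [1.265, 1.168, -1.263]
contact_force: [-2.1, -0.0, 8.5]
grip_width: 0.0132
```

Request:
carry_out:
  targets: [0.03, 0, 0, 0, 0, 0, 0, 0.03, 0, 0, 0, 0, 0, 0, 0.03, 0, 0, 0, 0, 0, 0, 0.03, 0, 0, 0, 0, 0, 0]

```text
clock: 15.2
tcp_pos: [0.5191, -0.0687, 0.0993]
orientation: [1.265, 1.169, -1.263]
contact_force: [0.5, -0.3, -0.2]
grip_width: 0.0298
```

Request:
carry_out:
  targets: [0.03, -0.02, 0, 0, 0, 0, 0, 0.03, -0.05, 0, 0, 0, 0, 0, 0.03, -0.09, 0, 0, 0, 0, 0, 0.03, -0.14, 0, 0, 0, 0, 0, 0.03, -0.18, 0, 0, 0, 0, 0, 0.03, -0.18, 0, 0, 0, 0, 0]

```text
clock: 15.95
tcp_pos: [0.5205, -0.0677, 0.2839]
orientation: [1.267, 1.162, -1.258]
contact_force: [-0.3, -0.3, -0.1]
grip_width: 0.0297
```

```bash
python3 - <<'E'
from h import *
p,q=pose(); ci=r.camera_info('wrist'); im=r.grab_frame('wrist')
big=cv2.resize(im,(800,600),interpolation=2)
o=SLOT-[0,0,.02]; P=[o+a*.03*xc+b*.007*yc+[0,0,.048] for a in(1,-1) for b in(1,-1)]+[o+a*.04*xc+b*.0025*yc+[0,0,.03] for a in(1,-1) for b in (1,-1)]+[cab(-.14,0,.14)]
for w in proj('wrist',P,ci): print((w*1.5625).round(1),end=' '); cv2.circle(big,tuple(int(round(x*1.5625)) for x in w),2,(0,255,0),-1)
cv2.imwrite('pics/w6.png',big); print(p,r.get_obs()['contact_force'])
E
```

```text
[411.2 322.7] [391.  322.8] [411.5 237.1] [390.3 237.1] [404.5 327. ] [397.7 327. ] [404.6 218.5] [397.3 218.5] [400.8 190.4] [ 0.52054492 -0.06769076  0.28387599] [-0.14119385  0.38176328 -1.47444971]
```

View pics/w6.png

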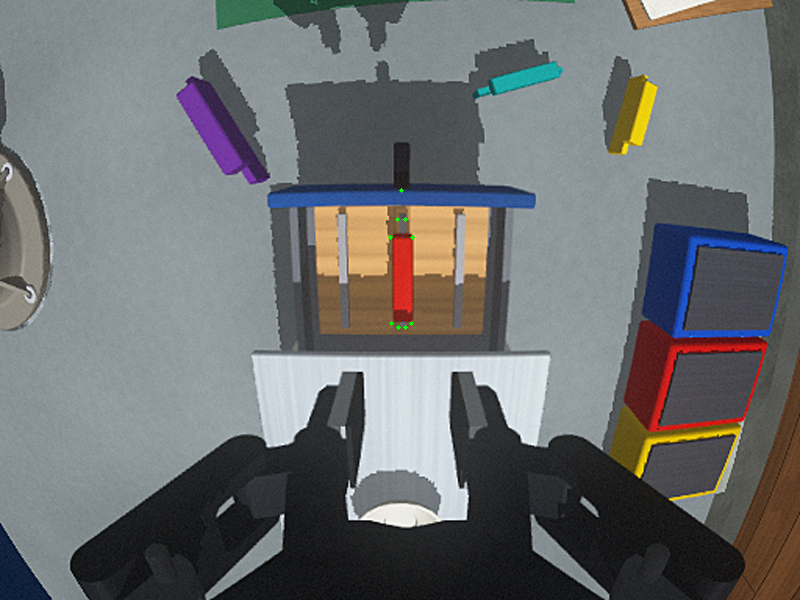

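The straightedge stands upright and centred: its grip spans (392–413, 235–322) against the predicted (391–411, 237–323). The drawer front is at its open position and the gripper is clear of everything.

```bash
python3 -c "
from bench import r
print(r.hand_in())"
```

```text
the job is handed in; nothing more can be done
None
```

I pulled the blue drawer to its stop, then took the smaller red-handled straightedge from its stand. I lowered it into the empty slot while still gripping it, let go once it rested on the bottom, backed away and handed the job in at about 16 s.

- **Drawer:** it travelled about 139.5 mm and then resisted with about 16 N. The last picture still shows it fully open, within about a pixel of where I calculated it should be.
- **Seating:** the blade bottomed at the height I predicted for a seated blade, with up to 27 N of upward force while gripped. I eased that to 8.5 N, and it was about zero after release.
- **Final position:** in the last wrist view the grip is upright and within about 2 px of the predicted seated position, with the gripper clear of everything.
- **Jar and dish:** I never went close to either, and felt no unexpected contact. I did not measure their positions again after the moves; the dish is only partly visible in the last picture and the jar was not re-checked.
- **Disagreement found:** the wrist camera and the measured tool position differed by about 0.8 mm sideways. I set the lateral position from the blade and slot in the same picture, and the blade went in without side contact.

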